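# Scan the tall carton into stock

## Task

Book the tall narrow carton into stock: pick up the code scanner from its cork mat and, keeping it upright, aim its window squarely at the middle of that carton's bar label from about 10 cm in front, and hold it still there for two seconds. Then stand the scanner upright in the middle of its mat again and let go. Do not push the carton about.

Things in the scene. Friction and masses are not known exactly. Their poses are not given: they have to be found in the camera images.
- scanner: Code scanner, about 250 g, upright on its black foot (72 mm across); grey round stem 24 mm thick; level grey head on top: 34 mm wide, 36 mm high (90 to 126 mm above the foot's underside), x from -38 to +51 mm. Grip the head's flat sides (34 mm) above the stem. Origin: centre of the foot's underside; z up the stem, x along the head to the window, y across it. Starts upright on the mat.
- scanner_eye (a point): Centre of the dark window on the front end of the scanner's head, 51 mm ahead of the stem's axis and 108 mm above the foot's underside. Axes as the scanner's: it looks out along +x.
- label (a point): Centre of the white bar label (70 x 56 mm high) on the tall brown carton (80 deep, 90 wide, 210 mm high, loose, about 1.2 kg), 165 mm above the table. Axes: z up, y along the face, x into the carton; it is read from -x, the side towards the robot. Not meant: the labels of the low wide carton (150 wide, 110 mm high) and of the round steel canister beside it.
- mat: Flat square cork mat, 120 x 120 x 5 mm, fixed on the table. Origin: centre of its underside, on the table; its top is 5 mm higher. The scanner starts on it, roughly in the middle.
Mind the look-alikes: they are no part of the job. Leave any yellow look-alike of the scanner alone.

How it is judged (in metres and radians):
On the way:
1. the scanner, upright and lifted, looks squarely at the middle of the tall carton's label from 5 to 15 cm and is held still there for 1.2 s (x of label in the frame of scanner_eye between 0.05 and 0.15 m and y of label in the frame of scanner_eye between -0.025 and 0.025 m and z of label in the frame of scanner_eye between -0.025 and 0.025 m and x of scanner_eye in the frame of label below -0.04 m and angle between the x axis of scanner_eye and the x axis of label, either way round below 0.3 rad and angle between scanner's own z axis and vertical below 0.3 rad and linear speed of scanner below 0.03 m/s and angular speed of scanner below 0.3 rad/s), for 1.2 s.
At the end, for the whole second after the job is handed in: After the scan (window 50 to 150 mm from the label, looking within 25 mm of its centre and within 0.3 rad of square, still for 1.2 s), the scanner stands upright (within 0.1 rad), at rest and released on the mat, within 25 mm of its centre; the label has not moved over 20 mm (horizontal distance between scanner and mat below 0.025 m and z of scanner in the frame of mat between 0 and 0.01 m and angle between scanner's own z axis and vertical below 0.1 rad and linear speed of scanner below 0.02 m/s); the robot touches nothing.
It fails at once if the tall carton is pushed or tipped: its label moves more than 20 mm (distance of label from where it was at the start of the episode above 0.02 m).
It fails at once if the scanner is tipped by more than 60 degrees (angle between scanner's own z axis and vertical above 1.05 rad).
It also fails if it takes over 48 s, if anything falls off the work surface, if the arm or the gripper's body presses on something with over 40 N, if the wrist force passes 120 N, or if a joint passes its speed limit or range.

## Robot

A 6-joint arm with a two-finger parallel gripper is mounted at the origin on a cart in front of the work surface, level with it; the furniture and walls round the work are solid. World frame = base frame: x ahead of the robot, y to its left, z up, the work surface at z = 0. Lengths are in mm, angles in rad, forces in N, time in s.
With the tool pointing down it reaches from about 350 to 775 mm from the base axis. Payload 7.3 kg.
Tool frame: the origin (TCP) lies at the very end of the fingers, on their centre line; the grasp point (between the pads) lies 19 mm behind it (bot.grasp_offset is the distance from the TCP to the grasp point, in mm); z points along the fingers, y is the direction in which the jaws open and shut (so a half turn about z gives the same grasp; the last joint's range is limited). The gripper opens to 92 mm and grips with 3 to 60 N. Pads are 19 mm wide; open, the fingers measure 130 mm over their backs; the gripper's body (75 mm by 190 mm) begins 47 mm behind the grasp point.
Start: joints at [-0.146, 0.342, 1.524, -0, 1.275, -0.146], TCP at [525.019, 0.019, 226.741] pointing down, gripper open.
Joint ranges: [-2.53, 2.53], [-0.77, 2.02], [0.04, 2.7], [-1, 4.14], [0.28, 2.66], [-3.11, 3.11]. Speed limits (rad/s): [2.57, 2.57, 3.14, 3.14, 3.14, 3.14].

## Interface

Orientations are given as [roll, pitch, yaw] about the fixed x, y, z axes, in that order (R = Rz(yaw) Ry(pitch) Rx(roll)).
In Python, from plant import bot gives the robot as it stands.
- The arm moves only by the tool servo_tool, never from a script. Its arguments are lists of equal length, an entry for each row: "angular": the turn, a rotation vector about the world's x, y, z in degrees, a list of three; "slide": the shift along the world's x, y, z in mm, a list of three; "grip": the opening, from -1 (shut) to 1 (fully open), so that 0 is half open. In form: {"angular": [[ax, ay, az], ...], "slide": [[dx, dy, dz], ...], "grip": [grip, ...]}. A call has 1 to 10 rows; each row is the pose to reach, as a shift and turn from the pose commanded when the call began; what a row does not reach only later rows make up. A row lasts 1/12 s, in which the tool goes at most 41.7 mm and 7.16 degrees, less where a joint would pass 70% of its speed; a pose out of reach is approached as far as the arm can. A call with a gripper value outside its range is refused whole. The fingers move at their own pace and stop on an object; the grip force is fixed at half the most. Time passes only in rows, so rows that repeat a pose let the fingers close. It gives the time, the measured TCP pose, the force and the opening at its end, in the units of the state.
- bot.get_obs(): the state, without advancing time (a new reading comes with each control period).
- bot.capture(name): name is "scene" or "side" or "wrist"; returns a dict with "img" (480x640x3 uint8, blue, green, red), "range_z" (480x640 float32, mm along the optical axis (not along the pixel's ray), 0 where there is no reading), "fov_y" (degrees; the focal length in pixels is half the picture's height over the tangent of half this angle, whatever the lens; pixels are square), "cx", "cy" (the principal point, pixels), "R" (3x3) and "t" (3): a world point X has camera coordinates R X + t; the wrist camera has in their place "T_tool_cam" (4x4, takes a point from camera to tool coordinates, whose origin is the TCP and whose axes are the flange's). Camera axes: x right, y down, z forward; pixel columns grow to the right and rows downward; lengths in mm; the calibration is good to about 2 mm. A picture is of the moment at which its call begins: read the wrist's pose just before it.
- bot.close_job(): hands the job in, once; it reports no verdict.
The state is a dict: "time": time; "joint_positions": joint angles; "dq": joint speeds; "tau": joint torques, N m; "tool_pos": TCP position; "tcp_rot": TCP orientation; "contact_force": force on the tool from outside, world axes, zero at the start; "moment": the same for the moment, N m; "grip_width": finger opening in mm.
Only numpy, scipy, OpenCV 4.12 (cv2) and the standard library are available. Lean on these libraries where they do the work, as an engineer would, in place of code of your own. Each camera call takes 0.05 s, during which the arm holds its last target.

## Working session

There is one attempt and no reset: what is moved stays moved. The work goes in short steps, Python scripts to look and compute and a tool call to move; the robot and the scene stay as the last step left them, time stands still between calls to the robot, and variables do not carry over. Pictures are saved under pics/ and viewed, and the job is handed in when it is done.

Besides the shell and the picture viewer there is one more tool, called as name(argument=value, ...), one argument or row to a line, values as JSON. servo_tool: Moves the arm, as the interface text tells. Its arguments: {"type":"object","properties":{"angular":{"type":"array","items":{"type":"array","items":{"type":"number"}}},"slide":{"type":"array","items":{"type":"array","items":{"type":"number"}}},"grip":{"type":"array","items":{"type":"number"}}},"required":["angular","slide","grip"]}

```bash
mkdir -p pics; ls; python3 - <<'E'
from plant import bot
import cv2,numpy as np,pickle
print(bot.get_obs())
d={}
for n in ("scene","side"):
    c=bot.capture(n); d[n]=c; cv2.imwrite(f"pics/{n}0.png",c["img"]); print(n,c["fov_y"],c["cx"],c["cy"],c["R"],c["t"])
pickle.dump(d,open("c0.pkl","wb"))
E
```

```text
pics
{'time': 0.0, 'joint_positions': array([-1.46027782e-01,  3.42725723e-01,  1.52504376e+00, -1.22457721e-06,
        1.27538847e+00, -1.46004481e-01]), 'dq': array([-0.00100574,  0.00174695,  0.00076558, -0.00155843,  0.00013572,
        0.00032146]), 'tau': array([ 7.61924657e-04, -4.31245601e+01, -2.44219762e+01,  7.17750052e-02,
        5.59406646e-02, -1.04314388e-04]), 'tool_pos': array([5.24583062e+02, 6.86173854e-02, 2.26034074e+02]), 'tcp_rot': array([-3.14004384e+00, -2.26571242e-04,  1.57077321e+00]), 'contact_force': array([0.36285704, 0.06243715, 1.18125971]), 'moment': array([0.00938417, 0.02572329, 0.00053959]), 'grip_width': 91.41638476476295}
scene 44.95178853613876 318.8383409119118 237.99980322517828 [[ 0.70264088 -0.71154369 -0.00116642]
 [-0.43429843 -0.42756484 -0.79282607]
 [ 0.56363168  0.55757858 -0.60944685]] [-278.629184    353.24116027 1303.60759238]
side 57.14742739061944 323.9318501639809 248.42546364447642 [[-0.95185109 -0.30588918  0.02028077]
 [-0.13381154  0.35504501 -0.92522295]
 [ 0.27581511 -0.88338828 -0.37888148]] [ 479.12177711  171.58801421 1065.45461809]
```

View pics/scene0.png

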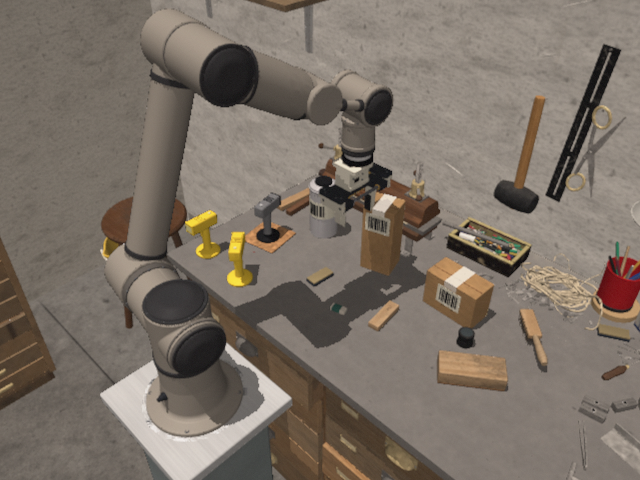

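View pics/side0.png

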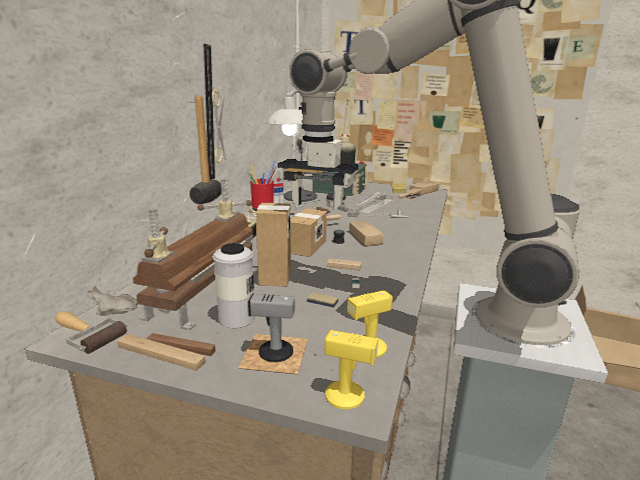

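Scene view: the grey scanner stands on the cork mat at about (268,215). The yellow look-alikes are at (205,235) and (238,260), and I leave them alone. The tall carton with the label is at (382,235), label about (378,222). The low carton (458,290) and the canister (323,205) are not meant. I'll confirm with enlarged crops and measure.

```bash
cat > h.py <<'E'
import numpy as np
def f(c): return 240/np.tan(np.radians(c["fov_y"])/2)
def cloud(c):
    z=c["range_z"].astype(float); v,u=np.mgrid[:480,:640]; F=f(c)
    P=np.stack([(u-c["cx"])/F*z,(v-c["cy"])/F*z,z],-1)
    W=(P-c["t"])@c["R"]; W[z==0]=np.nan
    return W
def ray(c,u,v):
    d=np.array([(u-c["cx"])/f(c),(v-c["cy"])/f(c),1])@c["R"]; o=-c["R"].T@c["t"]; return o,d
def onz(c,u,v,h):
    o,d=ray(c,u,v); return o+d*(h-o[2])/d[2]
E
python3 - <<'E'
import pickle,cv2,numpy as np
from h import *
d=pickle.load(open("c0.pkl","rb"))
a=d["scene"]["img"][175:285,240:420]; b=d["side"]["img"][195:375,225:345]
cv2.imwrite("pics/cropA.png",cv2.resize(a,None,fx=4,fy=4,interpolation=2))
cv2.imwrite("pics/cropB.png",cv2.resize(b,None,fx=3.3,fy=3.3,interpolation=2))
for n in d:
    c=d[n];W=cloud(c);x,y,z=W[...,0],W[...,1],W[...,2]
    hsv=cv2.cvtColor(c["img"],cv2.COLOR_BGR2HSV)
    box=dict(scene=(190,250,245,295),side=(285,372,235,312))[n]
    r0,r1,c0,c1=box; m=np.zeros(z.shape,bool); m[r0:r1,c0:c1]=1
    mat=m&(hsv[...,1]>90)&(hsv[...,2]>90)&(hsv[...,0]<22)&(abs(z-5)<10)
    P=W[mat]; print(n,"mat",len(P),cv2.minAreaRect(P[:,:2].astype(np.float32)),P[:,2].mean())
    m[:]=0; m[r0-30:r1,c0:c1+5]=1
    hd=m&(z>118)&(z<140)&(hsv[...,1]<60)
    P=W[hd];print("headtop",len(P),cv2.minAreaRect(P[:,:2].astype(np.float32)),np.median(P[:,2]),np.median(P,0))
    ft=m&(z>7)&(z<25)&(hsv[...,2]<60);P=W[ft];print("foot",len(P),cv2.minAreaRect(P[:,:2].astype(np.float32)))
    m[:]=0
    r0,r1,c0,c1=dict(scene=(190,275,355,410),side=(200,290,250,295))[n]; m[r0:r1,c0:c1]=1
    tp=m&(z>203)&(z<216);P=W[tp];print("cartontop",len(P),cv2.minAreaRect(P[:,:2].astype(np.float32)) if len(P) else 0)
    b=m&(z>20)&(z<200)&(x>400)&(x<900);P=W[b];print("carton",len(P),np.nanpercentile(P,[2,50,98],axis=0).round())
E
```

```text
scene mat 642 ((580.408203125, 340.8142395019531), (280.1683654785156, 126.03887939453125), 13.40112018585205) 6.1820650251648335
headtop 280 ((507.803466796875, 325.09259033203125), (97.66891479492188, 41.84901428222656), 9.736618041992188) 130.08337957042733 [504.17332641 318.89202328 130.08337957]
foot 220 ((567.6990356445312, 322.11895751953125), (206.9681396484375, 61.69832992553711), 5.005539894104004)
cartontop 554 ((643.917724609375, 0.07128143310546875), (89.615234375, 89.46025085449219), 15.464665412902832)
carton 2729 [[595. -50.  24.]
 [616. -12. 116.]
 [771. 170. 196.]]
side mat 1367 ((547.6799926757812, 207.9184112548828), (131.33311462402344, 378.8587646484375), 18.68512535095215) 4.80414285400759
headtop 764 ((555.9517211914062, 298.9272155761719), (82.47130584716797, 186.420654296875), 55.42116928100586) 129.39351330515882 [521.1487681  331.03259389 129.39351331]
foot 441 ((502.4840087890625, 329.3853759765625), (67.8465347290039, 63.451683044433594), 23.63973045349121)
cartontop 384 ((667.7539672851562, -3.9187545776367188), (113.0423355102539, 120.36973571777344), 16.154098510742188)
carton 2474 [[ 600. -263.   24.]
 [ 636.   43.  107.]
 [ 849.  222.  197.]]
```

View pics/cropA.png

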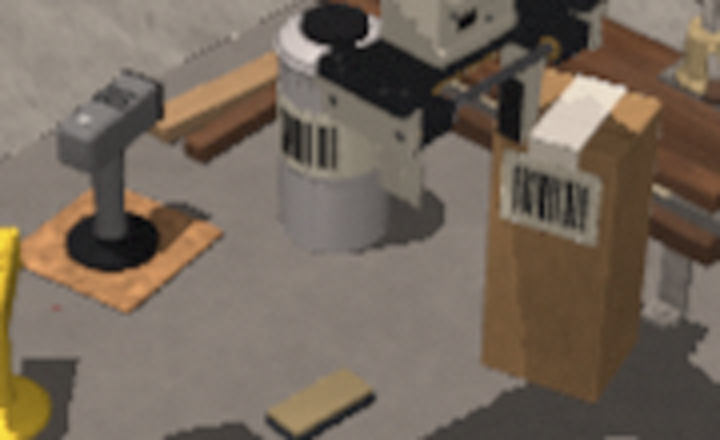

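View pics/cropB.png

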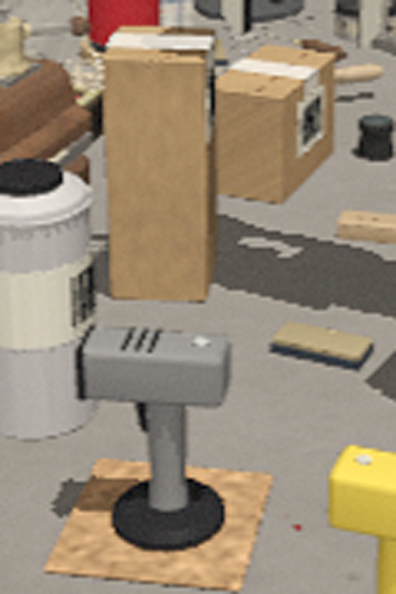

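The crops confirm it. The grey scanner stands on the cork mat with its dark window end towards +x, and the tall carton has its bar label on the robot side. I'll refine the measurements with bounds in space.

```bash
python3 - <<'E'
import pickle,cv2,numpy as np
from h import *
d=pickle.load(open("c0.pkl","rb"))
for n in d:
    c=d[n];W=cloud(c);x,y,z=W[...,0],W[...,1],W[...,2]
    hsv=cv2.cvtColor(c["img"],cv2.COLOR_BGR2HSV)
    roi=(abs(x-510)<110)&(abs(y-325)<100)
    def rep(nm,m):
        nl,L,S,C=cv2.connectedComponentsWithStats(m.astype(np.uint8)); k=1+np.argmax(S[1:,4]); P=W[L==k]
        q=cv2.minAreaRect(P[:,:2].astype(np.float32)); print(n,nm,len(P),np.round(q[0],1),np.round(q[1],1),round(q[2],1),np.percentile(P,[2,50,98],axis=0).round(1).tolist()); return P
    mat=roi&(hsv[...,1]>90)&(hsv[...,2]>90)&(hsv[...,0]<22)&(abs(z-5)<8)
    rep("mat",mat); 
    mm=(mat).astype(np.uint8); cs,_=cv2.findContours(mm,0,2); k=max(cs,key=cv2.contourArea); h=cv2.convexHull(k)[:,0]
    Q=np.array([onz(c,u,v,5)[:2] for u,v in h],np.float32); print(" mat hull on z=5",cv2.minAreaRect(Q))
    rep("headtop",roi&(z>126)&(z<137)&(hsv[...,1]<60)); rep("headall",roi&(z>97)&(z<137)&(hsv[...,1]<70))
    rep("foot",roi&(z>9)&(z<25)&(hsv[...,2]<70))
    rep("stem",roi&(z>35)&(z<88))
    r2=(x>560)&(x<740)&(abs(y)<100)
    rep("ctop",r2&(z>204)&(z<218))
    if n=="scene":
        fr=r2&(z>25)&(z<195)&(x<630)&(y<60); P=rep("cfront",fr)
        lab=fr&(z>125)&(z<200)&(hsv[...,1]<60); P=rep("label",lab)
        u,s,vt=np.linalg.svd(P-P.mean(0),full_matrices=False); print(vt[2])
E
```

```text
scene mat 582 [503.9 322.9] [124.6 124.7] 11.9 [[442.3, 261.1, -0.7], [485.8, 302.3, 5.7], [565.9, 380.1, 11.4]]
 mat hull on z=5 ((504.1575622558594, 322.355712890625), (122.88619995117188, 122.1502685546875), 10.379952430725098)
scene headtop 218 [506.5 323.6] [95.  37.7] 13.4 [[463.9, 302.9, 126.3], [505.1, 321.8, 131.0], [549.3, 346.3, 135.6]]
scene headall 415 [507.8 323.4] [96.8 44.5] 7.4 [[463.0, 300.9, 100.1], [499.4, 315.2, 126.6], [552.0, 343.7, 135.2]]
scene foot 211 [497.8 313.2] [58.5 69.9] 68.5 [[467.6, 289.4, 9.6], [491.2, 309.3, 17.4], [528.4, 343.1, 23.7]]
scene stem 114 [501.9 318.7] [22.  29.2] 73.5 [[487.9, 310.6, 36.8], [497.5, 317.1, 63.4], [516.4, 330.7, 86.8]]
scene ctop 540 [643.9  -1.3] [90.5 85.2] 16.9 [[603.6, -46.8, 205.0], [645.2, -8.9, 211.0], [686.4, 40.4, 215.1]]
scene cfront 1574 [606.7  -9.7] [20.7 92.4] 18.2 [[594.5, -50.7, 28.6], [608.0, -10.9, 113.9], [624.7, 32.0, 191.6]]
scene label 415 [606.8  -8.7] [15.1 70.6] 15.9 [[596.6, -40.3, 138.8], [606.7, -9.0, 166.5], [617.5, 23.1, 193.4]]
[0.96169111 0.27407767 0.00562526]
side mat 1367 [507.3 326. ] [118.7 121.1] 10.2 [[445.2, 265.3, 2.3], [499.1, 348.9, 4.8], [567.1, 389.3, 6.9]]
 mat hull on z=5 ((506.76434326171875, 327.7066650390625), (119.14171600341797, 122.26177978515625), 10.459903717041016)
side headtop 417 [511.5 327.2] [88.9 35.2] 11.4 [[469.1, 308.3, 126.4], [511.0, 331.1, 130.5], [551.8, 349.8, 132.8]]
side headall 997 [511.2 327.8] [89.3 37. ] 11.7 [[467.2, 311.6, 98.7], [508.2, 338.0, 122.4], [550.5, 351.6, 132.4]]
side foot 454 [502.6 329.4] [68.1 63.5] 23.6 [[471.6, 299.5, 9.6], [496.2, 339.0, 16.2], [533.6, 358.9, 19.8]]
side stem 271 [506.8 333. ] [30.9 13.9] 14.7 [[493.1, 324.4, 37.0], [501.8, 333.3, 65.3], [519.7, 337.5, 86.8]]
side ctop 368 [648.3   4.8] [80.4 92. ] 15.2 [[604.5, -40.6, 204.6], [645.6, 15.2, 209.8], [689.1, 52.3, 211.2]]
```

```bash
python3 - <<'E'
import pickle,cv2,numpy as np
from h import *
d=pickle.load(open("c0.pkl","rb"))
for n in d:
    c=d[n];W=cloud(c);x,y,z=W[...,0],W[...,1],W[...,2]
    hsv=cv2.cvtColor(c["img"],cv2.COLOR_BGR2HSV)
    m=(abs(hsv[...,0].astype(int)-26)<6)&(hsv[...,1]>150)&(z>95)&(z<145)&(x>250)&(x<800)
    nl,L,S,C=cv2.connectedComponentsWithStats(m.astype(np.uint8))
    for k in range(1,nl):
        if S[k,4]>60: print(n,"yellow",C[k].round(),np.median(W[L==k],0).round(),cv2.minAreaRect(W[L==k][:,:2].astype(np.float32)))
    m=(z>25)&(z<230)&(x>540)&(x<680)&(y>80)&(y<260)
    P=W[m];print("canister",np.percentile(P,[1,50,99],axis=0).round())
E
```

```text
scene yellow [202. 222.] [321. 386. 121.] ((325.0810241699219, 397.64801025390625), (90.4217529296875, 38.21516799926758), 1.025997519493103)
scene yellow [236. 246.] [318. 229. 124.] ((325.23944091796875, 239.70045471191406), (96.61483764648438, 33.701171875), 44.43301010131836)
canister [[600. 185.  27.]
 [613. 214. 102.]
 [668. 256. 188.]]
side yellow [370. 304.] [326. 255. 117.] ((329.49237060546875, 245.1840057373047), (88.8631820678711, 35.01677703857422), 45.770469665527344)
side yellow [351. 347.] [326. 415. 118.] ((328.5015563964844, 401.24774169921875), (86.235107421875, 35.44765090942383), 0.9679020643234253)
canister [[605. 207.  28.]
 [616. 247. 140.]
 [678. 260. 185.]]
```

servo_tool(
  angular=[
    [0,0,-7],
    [0,0,-14],
    [0,0,-21],
    [0,0,-28],
    [0,0,-35],
    [0,0,-42],
    [0,0,-49],
    [0,0,-56],
    [0,0,-63],
    [0,0,-70],
  ],
  slide=[
    [-10,10,10],
    [-20,30,20],
    [-25,70,30],
    [-25,110,40],
    [-25,150,40],
    [-25,190,40],
    [-25,230,40],
    [-25,265,40],
    [-25,295,40],
    [-25,310,40],
  ],
  grip=[1,1,1,1,1,1,1,1,1,1],
)

```text
time: 0.93
tool_pos: [499.0, 314.2, 266.0]
tcp_rot: [-3.14, 0.001, 0.405]
contact_force: [-0.3, -0.6, -0.9]
grip_width: 91.8
```

servo_tool(
  angular=[
    [0,0,-4],
    [0,0,-8],
    [0,0,-8],
    [0,0,-8],
    [0,0,-8],
  ],
  slide=[
    [0,10,0],
    [3,14,0],
    [3,14,0],
    [3,14,0],
    [3,14,0],
  ],
  grip=[1,1,1,1,1],
)

```text
time: 1.35
tool_pos: [502.9, 323.5, 266.4]
tcp_rot: [3.141, 0.001, 0.27]
contact_force: [0.4, -0.6, -0.4]
grip_width: 91.8
```

```bash
cat >> h.py <<'E'
def wristcam(bot):
    from scipy.spatial.transform import Rotation as Ro
    o=bot.get_obs(); c=bot.capture("wrist"); T=c["T_tool_cam"]
    Rw=Ro.from_euler("xyz",o["tcp_rot"]).as_matrix()
    Rc=Rw@T[:3,:3]; tc=Rw@T[:3,3]+o["tool_pos"]
    c["R"]=Rc.T; c["t"]=-Rc.T@tc; c["obs"]=o
    return c
E
python3 - <<'E'
from plant import bot
from h import *
import cv2,pickle
c=wristcam(bot);print(c["obs"]["tool_pos"],c["obs"]["tcp_rot"],c["obs"]["joint_positions"],c["T_tool_cam"]);cv2.imwrite("pics/w1.png",c["img"]);pickle.dump(c,open("w1.pkl","wb"))
W=cloud(c);x,y,z=np.moveaxis(W,-1,0)
hsv=cv2.cvtColor(c["img"],cv2.COLOR_BGR2HSV)
roi=(abs(x-505)<110)&(abs(y-325)<100)
def rep(nm,m):
    nl,L,S,C=cv2.connectedComponentsWithStats(m.astype(np.uint8)); 
    if nl<2: return print(nm,"none")
    k=1+np.argmax(S[1:,4]); P=W[L==k]; print(nm,C[k].round(),cv2.minAreaRect(P[:,:2].astype(np.float32)),np.median(P,0).round(1))
rep("mat",roi&(hsv[...,1]>90)&(hsv[...,2]>90)&(hsv[...,0]<22)&(abs(z-5)<8))
rep("head",roi&(z>122)&(z<140)&(hsv[...,1]<70))
rep("foot",roi&(z>9)&(z<25)&(hsv[...,2]<70))
E
```

```text
[502.8875901  323.51651518 266.44366637] [3.14123989e+00 8.15980623e-04 2.69878213e-01] [ 4.43656549e-01  4.54903182e-01  1.23990364e+00 -2.07937893e-04
  1.44765052e+00  1.74460015e+00] [[ 1.52996785e-04 -9.51826387e-01 -3.06637416e-01  8.46361441e+01]
 [ 9.99998925e-01 -3.01580609e-04  1.43507928e-03 -4.31525547e-01]
 [-1.45842223e-03 -3.06637306e-01  9.51825318e-01 -1.56784676e+02]
 [ 0.00000000e+00  0.00000000e+00  0.00000000e+00  1.00000000e+00]]
mat [317. 180.] ((506.2835693359375, 324.2281494140625), (121.56112670898438, 120.53854370117188), 10.573843002319336) [523.3 338.7   3.7]
head [318. 211.] ((510.5543518066406, 325.7602844238281), (89.03318786621094, 33.99227523803711), 12.300261497497559) [514.4 326.4 129.4]
foot [292. 192.] ((498.5078430175781, 351.12567138671875), (50.797794342041016, 12.168715476989746), 14.828957557678223) [499.6 350.8  14.3]
```

View pics/w1.png

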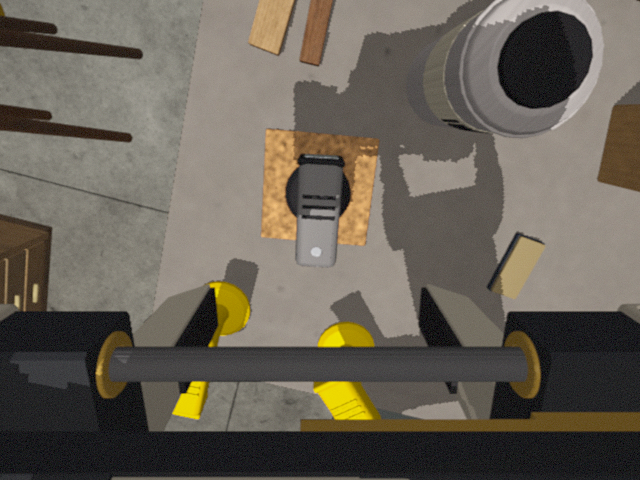

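Wrist view: the scanner head is at about (318,211), window end at the top, centred on the mat at (317,185). The head measures (510.5,325.8) at 12.3°, so the stem is at about (504,324.5).

servo_tool(
  angular=[
    [0,0,-3.2],
    [0,0,-3.2],
    [0,0,-3.2],
    [0,0,-3.2],
    [0,0,-3.2],
    [0,0,-3.2],
    [0,0,-3.2],
    [0,0,-3.2],
  ],
  slide=[
    [1.5,1,-25],
    [1.5,1,-60],
    [1.5,1,-90],
    [1.5,1,-105],
    [1.5,1,-110],
    [1.5,1,-110],
    [1.5,1,-110],
    [1.5,1,-110],
  ],
  grip=[1,1,1,1,1,1,1,1],
)

```text
time: 2.07
tool_pos: [505.5, 325.3, 158.6]
tcp_rot: [-3.141, -0.003, 0.212]
contact_force: [0.5, 0.1, 0.2]
grip_width: 91.7
```

servo_tool(
  angular=[
    [0,0,0],
    [0,0,0],
    [0,0,0],
    [0,0,0],
    [0,0,0],
    [0,0,0],
  ],
  slide=[
    [-1,0,-20],
    [-1,0,-40],
    [-1,0,-54],
    [-1,0,-60],
    [-1,0,-61],
    [-1,0,-61],
  ],
  grip=[1,1,1,1,1,1],
)

```text
time: 2.57
tool_pos: [504.1, 325.3, 96.7]
tcp_rot: [-3.141, -0.002, 0.213]
contact_force: [-0.6, 0.1, 0.5]
grip_width: 91.9
```

```bash
python3 - <<'E'
from plant import bot
import cv2
c=bot.capture("side");cv2.imwrite("pics/s2.png",cv2.resize(c["img"][180:420,160:420],None,fx=2.5,fy=2.5))
print(bot.get_obs()["tool_pos"])
E
```

```text
[504.32698546 325.40247415  97.12532817]
```

View pics/s2.png

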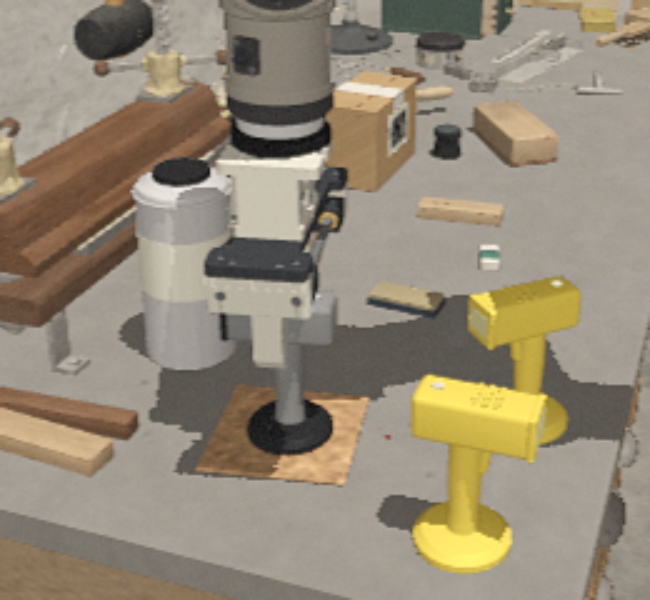

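The finger straddles the head above the stem (about (270,330) in the crop). Closing.

servo_tool(
  angular=[
    [0,0,0],
    [0,0,0],
    [0,0,0],
    [0,0,0],
    [0,0,0],
    [0,0,0],
    [0,0,0],
    [0,0,0],
    [0,0,0],
    [0,0,0],
  ],
  slide=[
    [0,0,0],
    [0,0,0],
    [0,0,0],
    [0,0,0],
    [0,0,0],
    [0,0,0],
    [0,0,0],
    [0,0,0],
    [0,0,0],
    [0,0,0],
  ],
  grip=[-1,-1,-1,-1,-1,-1,-1,-1,-1,-1],
)

```text
time: 3.45
tool_pos: [503.5, 324.9, 95.6]
tcp_rot: [3.141, 0.0, 0.212]
contact_force: [0.3, -0.4, 0.3]
grip_width: 34.1
```

servo_tool(
  angular=[
    [0,0,0],
    [0,0,0],
    [0,0,0],
    [0,0,0],
    [0,0,0.5],
    [0,0,1],
    [0,0,1.5],
    [0,0,2],
    [0,0,3],
    [0,0,3.7],
  ],
  slide=[
    [0,0,4],
    [0,0,12],
    [0,0,26],
    [0,0,40],
    [-1,-6,49],
    [-3,-18,52],
    [-6,-38,52],
    [-9,-65,52],
    [-12,-95,52],
    [-15,-125,52],
  ],
  grip=[-1,-1,-1,-1,-1,-1,-1,-1,-1,-1],
)

```text
time: 4.28
tool_pos: [487.9, 198.7, 148.0]
tcp_rot: [3.141, 0.0, 0.279]
contact_force: [1.1, 0.3, -3.5]
grip_width: 34.1
```

servo_tool(
  angular=[
    [0,0,0],
    [0,0,0],
    [0,0,0],
    [0,0,0],
    [0,0,0],
    [0,0,0],
    [0,0,0],
    [0,0,0],
    [0,0,0],
    [0,0,0],
  ],
  slide=[
    [-3,-30,0],
    [-6,-60,0],
    [-9,-90,0],
    [-12,-120,0],
    [-15,-150,0],
    [-18,-180,0],
    [-21,-205,0],
    [-24,-225,0],
    [-25,-240,0],
    [-26,-249,0],
  ],
  grip=[-1,-1,-1,-1,-1,-1,-1,-1,-1,-1],
)

```text
time: 5.12
tool_pos: [462.1, -50.8, 148.2]
tcp_rot: [3.141, -0.0, 0.276]
contact_force: [0.6, -0.4, -2.9]
grip_width: 33.9
```

servo_tool(
  angular=[
    [0,0,0],
    [0,0,0],
    [0,0,0],
  ],
  slide=[
    [0,0,0],
    [0,0,0],
    [0,0,0],
  ],
  grip=[-1,-1,-1],
)

```text
time: 5.37
tool_pos: [462.4, -48.3, 147.8]
tcp_rot: [-3.141, -0.0, 0.278]
contact_force: [-0.1, -0.3, -2.7]
grip_width: 34.0
```

```bash
python3 - <<'E'
from plant import bot
from h import *
import cv2,pickle
d={}
for n in("scene","side"):
    c=bot.capture(n);d[n]=c;cv2.imwrite(f"pics/{n}3.png",c["img"])
c=wristcam(bot);d["wrist"]=c;cv2.imwrite("pics/w3.png",c["img"]);print(c["obs"]["tool_pos"],c["obs"]["tcp_rot"],c["obs"]["contact_force"])
pickle.dump(d,open("c3.pkl","wb"))
for n in d:
    c=d[n];W=cloud(c);x,y,z=np.moveaxis(W,-1,0);hsv=cv2.cvtColor(c["img"],cv2.COLOR_BGR2HSV)
    def rep(nm,m):
        nl,L,S,C=cv2.connectedComponentsWithStats(m.astype(np.uint8)); 
        if nl<2: return print(n,nm,"none")
        k=1+np.argmax(S[1:,4]); P=W[L==k]; print(n,nm,len(P),C[k].round(),np.array(sum(map(lambda a:list(a) if hasattr(a,'__len__') else [a],cv2.minAreaRect(P[:,:2].astype(np.float32))),[])).round(1),np.percentile(P,[2,50,98],axis=0).round(1).tolist())
    roi=(x<570)&(x>400)&(abs(y+45)<60)
    rep("headtop",roi&(z>176)&(z<188)&(hsv[...,1]<70))
    rep("foot",roi&(z>45)&(z<85)&(hsv[...,2]<80))
    rep("ctop",(x>570)&(x<740)&(abs(y)<90)&(z>204)&(z<218))
    rep("label",(x>580)&(x<640)&(abs(y)<90)&(z>130)&(z<198)&(hsv[...,1]<60))
E
```

```text
[462.52248894 -48.0652676  147.75970995] [-3.14145325e+00  2.74687619e-05  2.78377248e-01] [ 0.0386721  -0.48784746 -3.5548699 ]
scene headtop 258 [349. 253.] [455.5 -51.1  59.5  66.6  64. ] [[422.3, -80.8, 176.5], [446.6, -53.2, 183.2], [475.5, -19.8, 187.7]]
scene foot 381 [350. 287.] [457.6 -52.5  65.5  67.4  42.1] [[425.5, -82.6, 59.6], [449.8, -58.8, 69.3], [486.3, -20.8, 81.4]]
scene ctop 591 [386. 203.] [645.4   0.7  89.3  89.   16.3] [[603.3, -46.4, 205.1], [644.0, -5.3, 211.2], [687.5, 45.7, 215.2]]
scene label 251 [377. 220.] [606.9  -9.2  12.8  68.2  15.7] [[597.0, -39.5, 160.5], [606.6, -8.4, 179.5], [617.7, 22.2, 196.9]]
side headtop 169 [343. 222.] [465.9 -30.7  85.9  46.4  12.4] [[429.0, -55.1, 176.5], [460.5, -31.4, 181.6], [507.2, -11.3, 187.2]]
side foot 219 [343. 262.] [462.2 -38.7  66.   58.5  18.2] [[431.5, -67.2, 59.3], [458.2, -29.9, 67.8], [492.8, -12.0, 72.2]]
side ctop 371 [272. 209.] [648.1   3.9  80.4  95.5  16.2] [[603.8, -40.0, 204.7], [646.6, 15.4, 209.8], [688.6, 53.4, 211.4]]
side label 48 [288. 222.] [608.6  -5.2   1.5  66.   16.9] [[599.7, -35.2, 137.9], [607.0, 0.4, 175.8], [618.2, 24.6, 196.0]]
wrist headtop 13056 [317. 284.] [487.7 -40.8  51.   55.3  14.5] [[466.1, -65.0, 177.0], [489.1, -39.6, 181.7], [512.8, -20.5, 184.9]]
wrist foot 261 [318. 197.] [495.  -38.9   4.8  33.6  15.9] [[489.9, -53.3, 57.8], [495.6, -38.7, 62.5], [498.3, -25.7, 64.8]]
wrist ctop none
wrist label none
```

View pics/scene3.png

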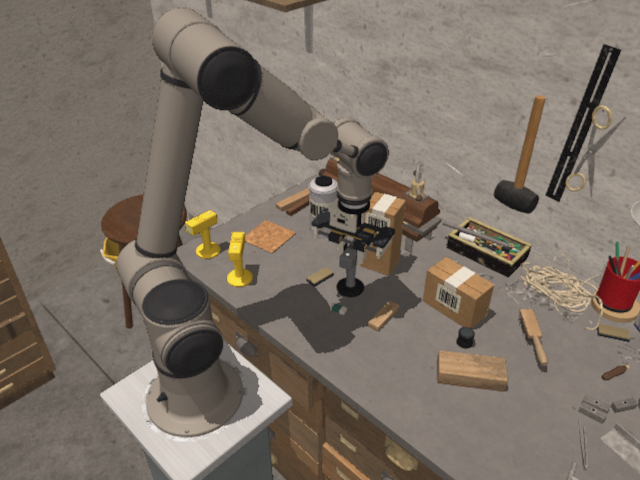

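View pics/side3.png

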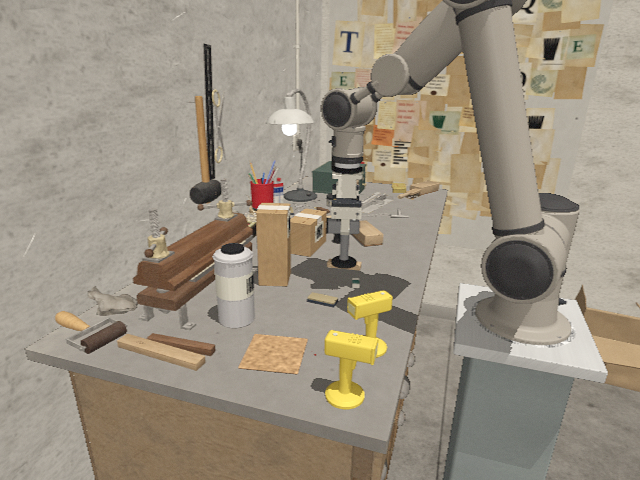

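View pics/w3.png

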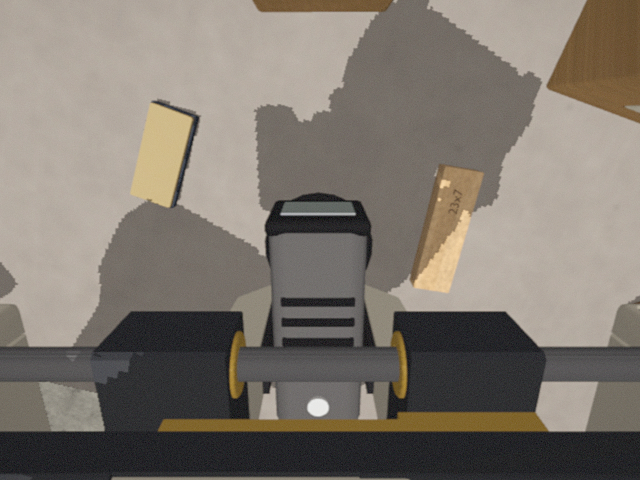

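The scanner is held upright at (350,255) in the scene view, facing the tall carton. Stem to label measures 151 mm along the look axis (window about 100 mm out), lateral offset about 0, head top at about 183 mm (eye about 165). Holding 2.5 s.

servo_tool(
  angular=[
    [0,0,0],
    [0,0,0],
    [0,0,0],
    [0,0,0],
    [0,0,0],
    [0,0,0],
    [0,0,0],
    [0,0,0],
    [0,0,0],
    [0,0,0],
  ],
  slide=[
    [0,0,0],
    [0,0,0],
    [0,0,0],
    [0,0,0],
    [0,0,0],
    [0,0,0],
    [0,0,0],
    [0,0,0],
    [0,0,0],
    [0,0,0],
  ],
  grip=[-1,-1,-1,-1,-1,-1,-1,-1,-1,-1],
)

```text
time: 6.35
tool_pos: [462.5, -49.0, 147.7]
tcp_rot: [3.142, 0.0, 0.277]
contact_force: [-0.4, 0.0, -3.2]
grip_width: 33.9
```

servo_tool(
  angular=[
    [0,0,0],
    [0,0,0],
    [0,0,0],
    [0,0,0],
    [0,0,0],
    [0,0,0],
    [0,0,0],
    [0,0,0],
    [0,0,0],
    [0,0,0],
  ],
  slide=[
    [0,0,0],
    [0,0,0],
    [0,0,0],
    [0,0,0],
    [0,0,0],
    [0,0,0],
    [0,0,0],
    [0,0,0],
    [0,0,0],
    [0,0,0],
  ],
  grip=[-1,-1,-1,-1,-1,-1,-1,-1,-1,-1],
)

```text
time: 7.18
tool_pos: [462.5, -49.0, 147.7]
tcp_rot: [3.142, 0.0, 0.277]
contact_force: [-0.6, -0.3, -2.7]
grip_width: 34.2
```

servo_tool(
  angular=[
    [0,0,0],
    [0,0,0],
    [0,0,0],
    [0,0,0],
    [0,0,0],
    [0,0,0],
    [0,0,0],
    [0,0,0],
    [0,0,0],
    [0,0,0],
  ],
  slide=[
    [0,0,0],
    [0,0,0],
    [0,0,0],
    [0,0,0],
    [0,0,0],
    [0,0,0],
    [0,0,0],
    [0,0,0],
    [0,0,0],
    [0,0,0],
  ],
  grip=[-1,-1,-1,-1,-1,-1,-1,-1,-1,-1],
)

```text
time: 8.02
tool_pos: [462.5, -49.0, 147.7]
tcp_rot: [3.142, 0.0, 0.277]
contact_force: [0.1, 0.5, -3.2]
grip_width: 33.4
```

```bash
python3 - <<'E'
import pickle,cv2,numpy as np
from h import *
from plant import bot
print(bot.get_obs()["tool_pos"])
d=pickle.load(open("c3.pkl","rb"))
for n in("scene","side"):
    c=d[n];W=cloud(c);x,y,z=np.moveaxis(W,-1,0);hsv=cv2.cvtColor(c["img"],cv2.COLOR_BGR2HSV)
    m=(abs(x-510)<110)&(abs(y-325)<100)&(hsv[...,1]>90)&(hsv[...,2]>80)&(hsv[...,0]<22)&(abs(z-5)<8)
    cs,_=cv2.findContours(m.astype(np.uint8),0,2);k=max(cs,key=cv2.contourArea)[:,0]
    print(n,cv2.minAreaRect(np.array([onz(c,u,v,5)[:2] for u,v in k],np.float32)))
E
```

```text
[462.50675464 -48.99018364 147.73037448]
scene ((503.5606384277344, 322.29534912109375), (121.98382568359375, 122.24658966064453), 10.379952430725098)
side ((506.29840087890625, 327.56060791015625), (118.13976287841797, 122.37077331542969), 10.328781127929688)
```

Returning to the mat (centre about (505,325)).

servo_tool(
  angular=[
    [0,0,0],
    [0,0,0],
    [0,0,-0.5],
    [0,0,-1],
    [0,0,-1.5],
    [0,0,-2],
    [0,0,-2.5],
    [0,0,-3],
    [0,0,-3.5],
    [0,0,-3.7],
  ],
  slide=[
    [0,6,2],
    [1,18,4],
    [3,38,4],
    [6,65,4],
    [9,95,4],
    [12,125,4],
    [15,155,4],
    [18,185,4],
    [22,215,4],
    [26,245,4],
  ],
  grip=[-1,-1,-1,-1,-1,-1,-1,-1,-1,-1],
)

```text
time: 8.85
tool_pos: [488.2, 198.0, 151.9]
tcp_rot: [-3.142, -0.0, 0.212]
contact_force: [0.8, -0.6, -3.3]
grip_width: 34.0
```

servo_tool(
  angular=[
    [0,0,0],
    [0,0,0],
    [0,0,0],
    [0,0,0],
    [0,0,0],
    [0,0,0],
    [0,0,0],
    [0,0,0],
    [0,0,0],
    [0,0,0],
  ],
  slide=[
    [4,30,0],
    [8,60,0],
    [11,85,0],
    [13,105,0],
    [15,119,0],
    [16,126,0],
    [16.5,129,0],
    [16.5,129,-5],
    [16.5,129,-18],
    [16.5,129,-30],
  ],
  grip=[-1,-1,-1,-1,-1,-1,-1,-1,-1,-1],
)

```text
time: 9.68
tool_pos: [505.1, 324.1, 121.4]
tcp_rot: [3.141, -0.0, 0.212]
contact_force: [0.2, 0.3, -3.8]
grip_width: 33.9
```

servo_tool(
  angular=[
    [0,0,0],
    [0,0,0],
    [0,0,0],
  ],
  slide=[
    [0,0,0],
    [0,0,0],
    [0,0,0],
  ],
  grip=[-1,-1,-1],
)

```text
time: 9.93
tool_pos: [505.4, 324.5, 122.3]
tcp_rot: [3.142, -0.001, 0.212]
contact_force: [-0.8, 0.1, -3.3]
grip_width: 33.7
```

```bash
python3 - <<'E'
from plant import bot
import cv2
print(bot.get_obs()["tool_pos"])
c=bot.capture("side");cv2.imwrite("pics/s4.png",cv2.resize(c["img"][180:420,160:420],None,fx=2.5,fy=2.5))
E
```

```text
[505.42358499 324.50785834 122.30484453]
```

View pics/s4.png

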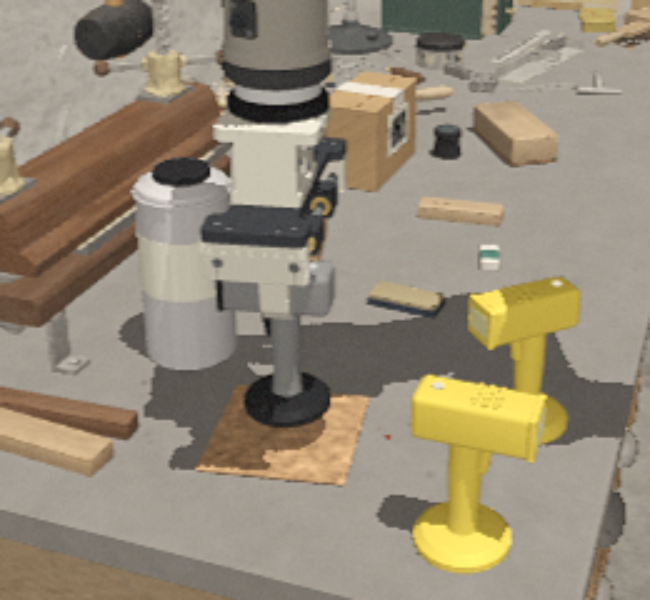

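The scanner hangs upright above the mat (foot at (288,400) in the crop). Lowering.

servo_tool(
  angular=[
    [0,0,0],
    [0,0,0],
    [0,0,0],
    [0,0,0],
    [0,0,0],
    [0,0,0],
  ],
  slide=[
    [0,0,-8],
    [0,0,-15],
    [0,0,-20],
    [0,0,-23],
    [0,0,-24],
    [0,0,-24],
  ],
  grip=[-1,-1,-1,-1,-1,-1],
)

```text
time: 10.48
tool_pos: [504.8, 325.0, 97.2]
tcp_rot: [3.141, 0.001, 0.213]
contact_force: [0.2, 0.4, -3.0]
grip_width: 33.3
```

servo_tool(
  angular=[
    [0,0,0],
    [0,0,0],
    [0,0,0],
    [0,0,0],
  ],
  slide=[
    [0,0,-1],
    [0,0,-2],
    [0,0,-2],
    [0,0,-2],
  ],
  grip=[-1,-1,-1,-1],
)

```text
time: 10.82
tool_pos: [505.1, 325.1, 95.9]
tcp_rot: [3.142, -0.0, 0.212]
contact_force: [0.4, -0.1, -2.7]
grip_width: 33.8
```

Still about 3 N of hanging weight. Creeping down until it unloads.

servo_tool(
  angular=[
    [0,0,0],
    [0,0,0],
    [0,0,0],
  ],
  slide=[
    [0,0,-0.5],
    [0,0,-0.5],
    [0,0,-0.5],
  ],
  grip=[-1,-1,-1],
)

```text
time: 11.07
tool_pos: [505.2, 325.1, 95.6]
tcp_rot: [-3.142, -0.001, 0.212]
contact_force: [-0.7, -0.0, -0.5]
grip_width: 33.7
```

servo_tool(
  angular=[
    [0,0,0],
    [0,0,0],
    [0,0,0],
  ],
  slide=[
    [0,0,-0.5],
    [0,0,-0.5],
    [0,0,-0.5],
  ],
  grip=[-1,-1,-1],
)

```text
time: 11.32
tool_pos: [505.3, 325.1, 95.6]
tcp_rot: [-3.142, -0.001, 0.212]
contact_force: [-2.2, -0.8, 5.9]
grip_width: 33.9
```

Foot is down (contact). Release, then rise.

servo_tool(
  angular=[
    [0,0,0],
    [0,0,0],
    [0,0,0],
    [0,0,0],
    [0,0,0],
    [0,0,0],
    [0,0,0],
    [0,0,0],
  ],
  slide=[
    [0,0,0.5],
    [0,0,0.5],
    [0,0,0.5],
    [0,0,0.5],
    [0,0,0.5],
    [0,0,0.5],
    [0,0,0.5],
    [0,0,0.5],
  ],
  grip=[-0.2,-0.1,0.1,0.4,0.7,1,1,1],
)

```text
time: 11.98
tool_pos: [505.0, 325.0, 95.2]
tcp_rot: [3.142, 0.0, 0.212]
contact_force: [-0.5, 0.9, -0.2]
grip_width: 76.5
```

servo_tool(
  angular=[
    [0,0,0],
    [0,0,0],
    [0,0,0],
    [0,0,0],
    [0,0,0],
    [0,0,0],
    [0,0,0],
    [0,0,0],
    [0,0,0],
    [0,0,0],
  ],
  slide=[
    [0,0,5],
    [0,0,20],
    [0,0,45],
    [0,0,75],
    [0,0,105],
    [0,0,135],
    [0,0,160],
    [0,0,170],
    [0,0,170],
    [0,0,170],
  ],
  grip=[1,1,1,1,1,1,1,1,1,1],
)

```text
time: 12.82
tool_pos: [504.8, 324.9, 264.5]
tcp_rot: [3.141, 0.001, 0.212]
contact_force: [-0.4, -0.2, -0.8]
grip_width: 91.5
```

```bash
python3 - <<'E'
from plant import bot
from h import *
import cv2
c=wristcam(bot);print(c["obs"]["tool_pos"],c["obs"]["contact_force"]);cv2.imwrite("pics/w5.png",c["img"])
s=bot.capture("scene");t=bot.capture("side")
for n,c in(("wrist",c),("scene",s),("side",t)):
    W=cloud(c);x,y,z=np.moveaxis(W,-1,0);hsv=cv2.cvtColor(c["img"],cv2.COLOR_BGR2HSV)
    def rep(nm,m):
        nl,L,S,C=cv2.connectedComponentsWithStats(m.astype(np.uint8))
        if nl<2:return
        P=W[L==1+np.argmax(S[1:,4])];print(n,nm,len(P),cv2.minAreaRect(P[:,:2].astype(np.float32)),np.median(P[:,2]))
    roi=(abs(x-505)<100)&(abs(y-325)<90)
    rep("mat",roi&(hsv[...,1]>90)&(hsv[...,2]>90)&(hsv[...,0]<22)&(abs(z-5)<8))
    rep("head",roi&(z>122)&(z<140)&(hsv[...,1]<70))
    rep("ctop",(x>570)&(x<740)&(abs(y)<90)&(z>204)&(z<218))
cv2.imwrite("pics/f5.png",np.hstack([cv2.resize(s["img"][170:290,180:420],(400,200)),cv2.resize(t["img"][180:420,160:420],(400,370))[:200]])) if 0 else cv2.imwrite("pics/f5.png",cv2.resize(t["img"][180:420,160:420],None,fx=2.5,fy=2.5))
E
```

```text
[504.78341232 324.89335542 264.54618434] [-0.38059469 -0.20949982 -0.77641761]
wrist mat 7276 ((506.46209716796875, 324.0830383300781), (121.18965148925781, 120.54046630859375), 10.390464782714844) 3.702560344945862
wrist head 4566 ((512.7156372070312, 326.78570556640625), (86.98404693603516, 33.82307815551758), 12.325597763061523) 129.47219099720903
scene mat 567 ((504.4424133300781, 324.0803527832031), (127.05301666259766, 124.9703598022461), 10.784367561340332) 5.610738237799227
scene head 250 ((509.73699951171875, 324.46099853515625), (96.3620834350586, 39.10552215576172), 11.757607460021973) 130.56945716565605
scene ctop 647 ((645.499267578125, 1.8385772705078125), (92.33599853515625, 90.98966979980469), 16.168794631958008) 210.78935641121777
side mat 1368 ((508.2636413574219, 321.87774658203125), (118.7913818359375, 130.58493041992188), 10.512215614318848) 4.860726951998059
side head 509 ((512.8321533203125, 328.4440002441406), (89.16669464111328, 35.556602478027344), 13.508893013000488) 129.89736509210124
side ctop 43 ((612.903564453125, -4.358333587646484), (8.705057144165039, 83.41552734375), 17.308683395385742) 209.62644857594665
```

View pics/f5.png

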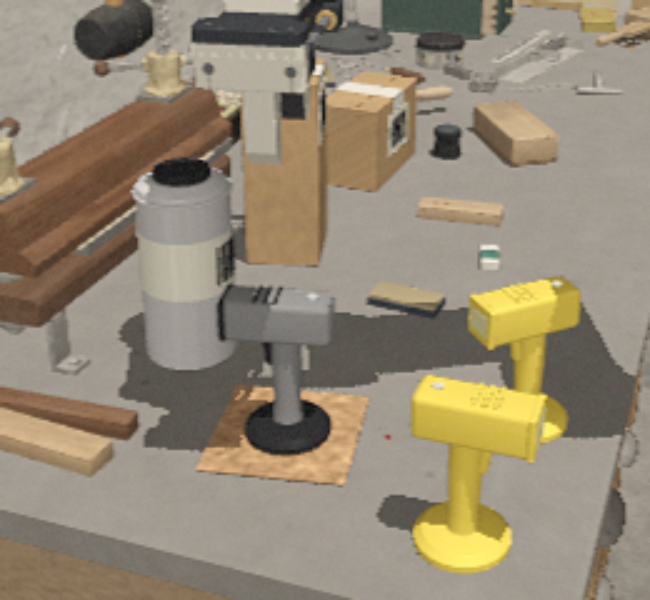

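The scanner stands upright and free in the middle of the mat (foot at (288,425) in the crop). By the wrist camera its stem is about 1 mm from the mat centre. The carton top is unmoved in the scene view. Handing in.

```bash
python3 -c "
from plant import bot
print(bot.close_job())"
```

```text
the job is handed in; nothing more can be done
None
```

I scanned the tall carton's label with the grey scanner, stood it back on its mat, released it and handed the job in after about 13 s of robot time; no verdict was reported.

- **Scan:** I held the scanner still and upright for about 2.5 s. By my measurements the window was about 100 mm from the label, with sideways and height errors of a few mm at most. It was square to the label to about 1°.
- **Return:** The last pictures show the scanner upright and free on the mat. The wrist camera puts its stem about 1 mm from the mat's centre. The gripper is open, 264 mm above the table, and the contact force reads about 0.
- **Carton:** In the scene view its top centre is within about 3 mm of where it started, which is within the measuring noise. In the last side view the gripper hid most of the carton's top, so that reading (43 points) gave no check.
- **Disagreement:** The scene and side cameras differ by 3 to 6 mm. I averaged them, and the wrist view of the scanner and mat agreed with the average.

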